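Empty the drop cup into the parts bin on its striker post

ROBOT

A 7-joint arm with a two-finger parallel gripper is mounted at the origin on the work surface. World frame = base frame: x ahead of the robot, y to its left, z up, the work surface at z = 0. Lengths are in m, angles in rad, forces in N, time in s.
With the tool pointing down it reaches from about 0.35 to 0.9 m from the base axis. Payload 8.1 kg.
Tool frame: the origin (TCP) lies midway between the tips of the shut fingers; the grasp point (between the pads) lies arm.grasp_offset behind it (arm.grasp_offset is the distance from the TCP to the grasp point, in m); z points along the fingers, y is the line along which they close (so a half turn about z gives the same grasp; the last joint's range is limited). The gripper opens to 92 mm and grips with 3 to 60 N. Pads are 19 mm wide; open, the fingers measure 130 mm over their backs; the gripper's body (75 mm by 190 mm) begins 47 mm behind the grasp point.
Start: joints at [-1.297, 0.434, 0.025, 1.573, -0.012, 1.134, -0.075], TCP at [0.23, 0.581, 0.227] pointing down, gripper open.
Joint ranges: [-2.62, 2.62], [-0.44, 2.09], [-1.27, 1.32], [0.08, 2.57], [-1.32, 4.46], [0.12, 2], [-2.74, 2.74]. Speed limits (rad/s): [2.22, 2.22, 3.01, 3.01, 3.14, 3.14, 3.14].

INTERFACE

Orientations are given as a rotation vector (axis times angle).
In Python, from cell import observe, imaging, arm gives the robot as it stands.
- The arm moves only by the tool apply_moves, never from a script. Its argument "commands" is a list of rows, each a list of 5 numbers: the opening in per cent of the stroke, from 0 (shut) to 100 (fully open), then the shift along the world's x, y, z in units of 0.06 m (1.0 is 0.06 m), then the turn about the world's z in units of 0.5 rad (1.0 is 0.5 rad). A call has 1 to 12 rows; each row shifts and turns the commanded pose from where the row before left it; what a row does not reach is not made up. A row lasts 1/8 s, in which the tool goes at most 62.5 mm and 10.7 degrees, less where a joint would pass 70% of its speed; a pose out of reach is approached as far as the arm can. A call with a number of a shift or a turn outside -1 to 1 is refused whole. A call with a gripper value outside its range is refused whole. The fingers move at their own pace and stop on an object; "newtons" is the grip in N (left out, the last holds). Time passes only in rows, so rows that do not move let the fingers close. It gives the time, the measured TCP pose, the force, the opening and the grip force at its end, in the units of the state.
- observe(): the state, without advancing time (a new reading comes with each control period).
- imaging.get_image(name): name is "scene" or "top" or "wrist"; returns (picture, depth): 384x512x3 uint8, red, green, blue; 384x512 float32, m along the optical axis (not along the pixel's ray), 0 where there is no reading.
- imaging.camera_params(name): a dict with "camera_matrix" (3x3 intrinsics, pixels), "origin" and "rotation" of the camera in the world; the wrist camera has in their place "tool_from_camera" (4x4, takes a point from camera to tool coordinates, whose origin is the TCP and whose axes are the flange's). Camera axes: x right, y up, looking along -z (the intrinsics and any distortion apply to the point x, -y, -z); pixel columns grow to the right and rows downward; lengths in m; the calibration is good to about 2 mm. A picture is of the moment at which its call begins: read the wrist's pose just before it. camera_params takes no time and is no camera call.
- arm.sign_off(): hands the job in; it is judged then, once.
The state is a dict: "clock": time; "joints": joint angles; "dq": joint speeds; "joint_efforts": joint torques, N m; "position": TCP position; "ee_rot": TCP orientation; "force": force on the tool from outside, world axes, zero at the start; "ft_torque": the same for the moment, N m; "width": opening from 0.0 (shut) to 1.0 (fully open); "gripper_force": force on a finger pad.
Only numpy, scipy, OpenCV 4.12 (cv2) and the standard library are available. Lean on these libraries where they do the work, as an engineer would, in place of code of your own. Each camera call takes 0.05 s, during which the arm holds its last target. There are 200 camera calls.

TASK

Pick up the red drop cup by its slanted handle, hold it upright over the blue bin and press its yellow release tab gently down onto the striker post so that the hinged bottom swings wide open and both hex nuts fall into the bin. Then let the bottom close, stand the empty cup upright back in the middle of the black rubber mat and let go; do not push hard on the post and leave the spray can, jar, hammer and wrench where they are.

Things in the scene. Friction and masses are not known exactly. Their poses are not given: they have to be found in the camera images.
- cup_center (a point): Centre of the loose red steel drop cup (0.36 kg empty), 41 mm above the soles of its feet. z up, y across, x away from handle and tab (both at -x). Open tub 74 (x) by 84 (y) mm outside, 68 by 76 inside, rim 82 mm above the soles; its side walls run down as feet, 74 mm long, with flanges 104 mm wide over all. Level when standing.
- cup_handle (a point): Grip point of the cup's handle, (-71, 0, +84) mm from cup_center in the cup's axes (same axes). Handle: black plate 14 mm thick, 90 wide (along y), 95 long, rising from the rear wall and leaning 30 degrees from vertical towards -x; the point is mid-thickness, 27 mm from its upper end. Pinch across the 14 mm, fingers pointing down along the plate (tilted 30 degrees).
- cup_hinge (a point): Hinge of the cup's bottom flap, along the cup's y, at the tub's rear lower edge: (-35, 0, -19) mm from cup_center, same axes. The aluminium flap reaches 68 mm forward (+x) from it and swings down between the feet into free space; the feet's soles are 22 mm below the hinge.
- tab_mid (a point): Point to be pressed on the yellow release tab, in its mid-thickness (4 mm), 30 mm behind (-x) and 8 mm below the hinge when shut; it turns with the flap. The tab is one piece with the flap, 56 mm wide (y), runs 46 mm back from the hinge and slopes 15 degrees down. Pushing the tab up relative to the cup swings the flap down; a spring shuts it.
- flap (a joint): Opening of the cup's bottom, rad: 0 shut, 1.05 fully open at a stop. The spring holds it shut with 0.25 N m, 0.36 N m fully open (up to about 12 N at the tab). From first touch, lowering the cup some 40 mm on the post opens it fully; beyond that the force rises steeply.
- station: Fixed drop station with a blue open bin 170 by 170 mm, 45 mm high, walls 4 mm. Origin on the bench under the bin's centre, z up; the striker post stands outside its -x wall. For the drop, turn the cup so that its axes are parallel to the station's, with cup_center at station x = -38 mm, y = 0: the post then meets tab_mid and the flap opens into the bin.
- post_foot (a point): Point on the bench under the axis of the striker post, (-103, 0, 0) mm from the station's origin: upright steel rod of 16 mm diameter with a yellow 18 mm cap in a dark 26 mm collar 93 mm high. The height of its top is set anew each time, 120 to 155 mm above the bench, and is not measured: find it by touch. The post does not give under the force needed.
- mat: Fixed black rubber mat with a yellow outline, 200 by 200 mm, 4 mm thick, on which the cup stands at the start and in whose middle it ends. Origin at the centre of its underside (top at +4 mm).
- nut_a_center (a point): Centre of one of two loose zinc-grey long hex nuts, 24 mm across flats, 65 mm long (along its y), 0.08 to 0.17 kg, lying side by side across the cup's bottom at the start.
- nut_b_center (a point): Centre of the other hex nut, the same.
- spray_can: Bystander: green spray can, 56 mm diameter, 160 mm high, origin under its centre.
- jar: Bystander: jar, 64 mm diameter, 85 mm high, origin under its centre.
- hammer: Bystander: hammer, 280 mm long, lying along its x.
- wrench: Bystander: wrench, 160 mm long, lying along its x.
Things that resemble listed ones, but are neither listed nor needed, are in the scene too. Leave any green or turquoise look-alike of the part that bears cup_center alone.

How it is judged:
On the way, in this order (a step that is already met when the one before it is completed fails the run):
1. the cup is held over the bin, upright, its bottom still shut and the nuts in it (x of cup_center in the frame of station between -0.075 and 0.05 m and y of cup_center in the frame of station between -0.05 and 0.05 m and height (world z) of cup_center above 0.13 m and angle between cup_center's own z axis and vertical below 0.35 rad and value of joint flap below 0.3 rad and distance between each of nut_a_center, nut_b_center and cup_center below 0.06 m), for 0.1 s.
2. the tab is pressed on the striker post and the bottom stands wide open (over 0.6 rad) (value of joint flap above 0.6 rad and contact force between cup and station above 1 N), for 0.1 s.
At the end, for the whole second after the job is handed in: Both hex nuts lie at rest inside the bin; the cup, its bottom shut (under 0.1 rad), stands upright (within 0.1 rad) and still on the mat, its centre within 45 mm of the mat's centre (x of nut_a_center in the frame of station between -0.085 and 0.085 m and y of nut_a_center in the frame of station between -0.085 and 0.085 m and z of each of nut_a_center, nut_b_center in the frame of station below 0.05 m and x of nut_b_center in the frame of station between -0.085 and 0.085 m and y of nut_b_center in the frame of station between -0.085 and 0.085 m and linear speed of each of nut_a, nut_b below 0.03 m/s and value of joint flap below 0.1 rad and horizontal distance between cup_center and mat below 0.045 m and z of cup_center in the frame of mat below 0.055 m and angle between cup_center's own z axis and vertical below 0.1 rad and linear speed of cup below 0.02 m/s); the robot touches nothing.
It fails at once if the cup or its tab presses on the drop station with more than 40 N (contact force between cup and station above 40 N).
It fails at once if a bystander (spray can, jar, hammer, wrench) is shifted by more than 30 mm (distance of any of spray_can, jar, hammer, wrench from where it was at the start of the episode above 0.03 m).
It also fails if it takes over 61 s, if anything falls off the work surface, if the arm or the gripper's body presses on something with over 40 N, if the wrist force passes 120 N, or if a joint passes its speed limit or range.

## Working session

There is one attempt and no reset: what is moved stays moved. The work goes in short steps, Python scripts to look and compute and a tool call to move; the robot and the scene stay as the last step left them, time stands still between calls to the robot, and variables do not carry over. Pictures are saved under pics/ and viewed, at most 10 in all, crops included, and the job is handed in when it is done.

Besides the shell and the picture viewer there is one more tool, called as name(argument=value, ...), one argument or row to a line, values as JSON. apply_moves: Moves the arm, as the interface text tells. Its arguments: {"type":"object","properties":{"commands":{"type":"array"},"newtons":{"type":"number"}},"required":["commands"]}

```bash
ls; mkdir -p pics; cat > h.py <<'E'
import numpy as np, cv2
from scipy.spatial.transform import Rotation as R
from cell import observe, imaging, arm
def grab(name,tag):
    s=observe(); im,d=imaging.get_image(name); p=imaging.camera_params(name)
    K=np.array(p["camera_matrix"])
    if name=="wrist":
        T=np.array(p["tool_from_camera"]); Rw=R.from_rotvec(s["ee_rot"]).as_matrix()
        Rc=Rw@T[:3,:3]; o=Rw@T[:3,3]+np.array(s["position"])
    else: Rc=np.array(p["rotation"]); o=np.array(p["origin"])
    cv2.imwrite(f"pics/{tag}.png",im[:,:,::-1])
    v,u=np.mgrid[:384,:512]
    c=np.stack([(u-K[0,2])/K[0,0]*d,-(v-K[1,2])/K[1,1]*d,-d],-1)
    W=c@Rc.T+o; W[d==0]=np.nan
    np.savez(f"{tag}.npz",im=im,d=d,W=W,K=K,Rc=Rc,o=o)
    return im,d,W,p
E
python3 - <<'E'
from h import *
s=observe();print(s); print(arm.grasp_offset)
for n in("scene","top"):
    im,d,W,p=grab(n,n+"0"); print(p)
a=cv2.imread("pics/scene0.png");b=cv2.imread("pics/top0.png")
E
```

```text
pics
{'clock': 0.0, 'joints': array([-1.29658832,  0.43525234,  0.0249744 ,  1.57408215, -0.01160576,
        1.13398344, -0.07507302]), 'dq': array([-4.89762274e-05, -2.35417097e-04, -1.27530976e-04,  8.32158069e-04,
        2.34619040e-04,  1.76407426e-05,  8.70308765e-04]), 'joint_efforts': array([-4.82856231e-04, -6.67857456e+01,  9.84076224e-01, -3.14454138e+01,
       -6.07315404e-02,  4.27887181e-02,  1.60330474e-04]), 'position': array([0.22983874, 0.58066646, 0.22593252]), 'ee_rot': array([-5.88435096e-01, -3.08583069e+00,  2.46963183e-03]), 'force': array([ 0.11031767, -0.37762485,  0.02400351]), 'ft_torque': array([ 0.02900045, -0.04128656, -0.03639107]), 'gripper_force': 0.0, 'width': 1.0012559326375796}
0.0188Traceback (most recent call last):
  File "<stdin>", line 4, in <module>
  File "h.py", line 14, in grab
    W=c@Rc.T+o; W[d==0]=np.nan
      ~~~~~~^~
ValueError: operands could not be broadcast together with shapes (384,512) (3,)
```

```bash
python3 - <<'E'
from h import *
for n in("scene","top","wrist"): print(imaging.camera_params(n))
E
sed -i 's/Rc=np.array(p\["rotation"\])/Rc=np.array(p["rotation"]); Rc=R.from_rotvec(Rc).as_matrix() if Rc.size==3 else R.from_quat(Rc).as_matrix() if Rc.size==4 else Rc.reshape(3,3)/' h.py
python3 - <<'E'
from h import *
for n in("scene","top"): im,d,W,p=grab(n,n+"0"); print(W[200,250],W[350,100])
E
```

```text
{'camera_matrix': array([[373.83764266,   0.        , 255.21613722],
       [  0.        , 373.83764266, 188.00347331],
       [  0.        ,   0.        ,   1.        ]]), 'origin': array([ 0.93319342, -0.42810314,  0.93365076]), 'rotation': array([0.52040085, 0.22625278, 0.76879286])}
{'camera_matrix': array([[395.70576313,   0.        , 251.13403336],
       [  0.        , 395.70576313, 199.93368968],
       [  0.        ,   0.        ,   1.        ]]), 'origin': array([ 0.41158006, -0.07186651,  1.04166794]), 'rotation': array([ 0.11366148, -0.12535732, -1.54890044])}
{'camera_matrix': array([[290.44516641,   0.        , 255.36838367],
       [  0.        , 290.44516641, 189.91357477],
       [  0.        ,   0.        ,   1.        ]]), 'tool_from_camera': array([[ 2.47357519e-04,  9.51307866e-01,  3.08242246e-01,
         8.29781108e-02],
       [ 9.99999898e-01, -3.51934417e-04,  2.83674568e-04,
        -4.38559126e-04],
       [ 3.78342903e-04,  3.08242144e-01, -9.51307856e-01,
        -1.57804871e-01],
       [ 0.00000000e+00,  0.00000000e+00,  0.00000000e+00,
         1.00000000e+00]])}
[ 0.53781484 -0.0692738   0.00426768] [ 0.58562795 -0.59083615  0.02057958]
[ 5.71623808e-01 -7.51977236e-02 -2.22932586e-04] [0.18381496 0.29383866 0.00057717]
```

View pics/top0.png

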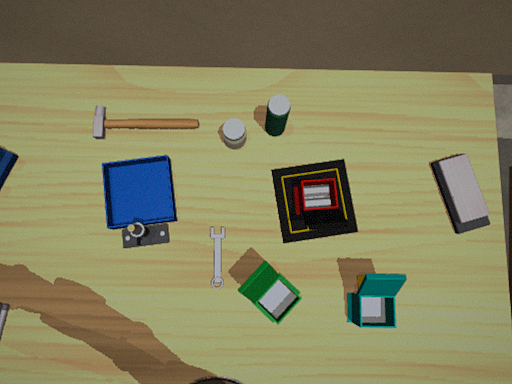

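View pics/scene0.png

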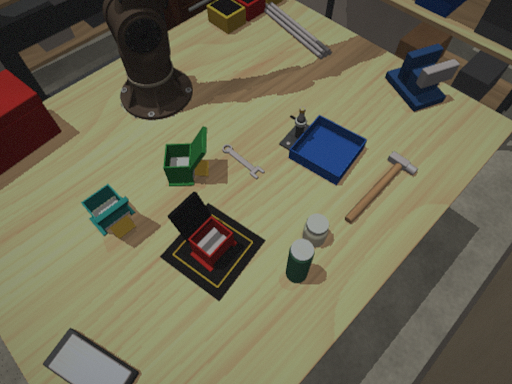

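Top view: the red cup on the black mat is at (318,195). Its look-alikes are green (270,293) and turquoise (375,305). Only the red one, on the mat with its black handle, matches the description. The bin is at (140,192), the post at about (137,230), the jar at (234,132) and the can at (277,115).

```bash
cat > m.py <<'E'
from h import *
def rect(P):
    r=cv2.minAreaRect((P[:,:2]*1000).astype(np.float32)); return [np.round(x,1) for x in r]
for n in("top0","scene0"):
    z=np.load(n+".npz"); im=z["im"].astype(int); W=z["W"]; r,g,b=[im[...,i] for i in range(3)]
    Z=W[...,2]; near=np.hypot(W[...,0]-0.55,W[...,1]+0.22)<0.16
    red=(r>60)&(r>2*g)&(r>2*b)&near
    P=W[red]; print(n,"red z pct",np.nanpercentile(P[:,2],[5,50,95]).round(3))
    P=W[red&(Z>.078)&(Z<.094)]; print(" rim",len(P),rect(P),P[:,2].mean())
    blk=(r<60)&(g<60)&(b<60)&near
    P=W[blk&(Z>.10)&(Z<.17)]; print(" handle",len(P), rect(P), P.mean(0), P[:,2].max())
    if len(P)>20:
        m=P.mean(0); n_=np.linalg.svd(P-m)[2][2]; print(" normal",n_, "top",rect(P[P[:,2]>P[:,2].max()-.012]))
    yel=(r>120)&(g>100)&(b<90)&near&(np.abs(Z)<.015); 
    P=W[yel]; bl=(b>70)&(b>1.8*r)&(W[...,0]>.35)&(W[...,0]<.85)&(W[...,1]>.1)&(W[...,1]<.5)
    Q=W[bl&(Z>.037)&(Z<.052)]; print(" bin",len(Q),rect(Q), Q[:,2].mean())
    Q=W[blk&(np.abs(Z-.004)<.01)]; print(" mat",len(Q),rect(Q))
    P=W[(Z>.1)&(Z<.17)&(W[...,0]>.3)&(W[...,0]<.56)&(W[...,1]>.1)&(W[...,1]<.4)]; print(" post",len(P),P.mean(0) if len(P) else 0,P[:,2].max() if len(P) else 0)
a=cv2.imread("pics/top0.png")[140:260,250:380]; b=cv2.imread("pics/scene0.png")[180:300,150:280]
cv2.imwrite("pics/crop.png",cv2.resize(np.hstack([a,b]),None,fx=3,fy=3,interpolation=cv2.INTER_CUBIC))
E
python3 m.py
```

```text
top0 red z pct [0.005 0.082 0.088]
 rim 273 [array([ 577.2, -245.1]), array([77.6, 85.6]), np.float64(5.3)] 0.08535477189393917
 handle 661 [array([ 510.9, -251.1]), array([44.2, 90.1]), np.float64(4.7)] [ 0.50886212 -0.24987099  0.13608502] 0.1580477923695781
 normal [-0.81088973 -0.08280049 -0.57931159] top [array([ 497.8, -252.6]), array([17.8, 89.1]), np.float64(5.0)]
 bin 384 [array([583.8, 212.7]), array([168.9, 170.5]), np.float64(8.7)] 0.04438377220662885
 mat 2876 [array([ 574.3, -244.7]), array([197.7, 198.3]), np.float64(9.6)]
 post 69 [0.48219236 0.19437865 0.12712526] 0.13692717284472344
scene0 red z pct [0.006 0.068 0.088]
 rim 278 [array([ 575.8, -242.1]), array([77.7, 84.7]), np.float64(5.2)] 0.08593179799037906
 handle 916 [array([ 510.4, -248.8]), array([46.8, 90. ]), np.float64(5.2)] [ 0.51307221 -0.250556    0.13145231] 0.15847420918293798
 normal [0.8375344  0.07902614 0.54063944] top [array([ 498.5, -250.3]), array([21.9, 88.6]), np.float64(4.5)]
 bin 206 [array([583.4, 214.9]), array([169.6, 174.1]), np.float64(9.1)] 0.04577105157626978
 mat 2820 [array([ 539.9, -247.7]), array([267.3, 198.6]), np.float64(9.8)]
 post 68 [0.48476124 0.19660288 0.1219116 ] 0.13687245935498482
```

View pics/crop.png

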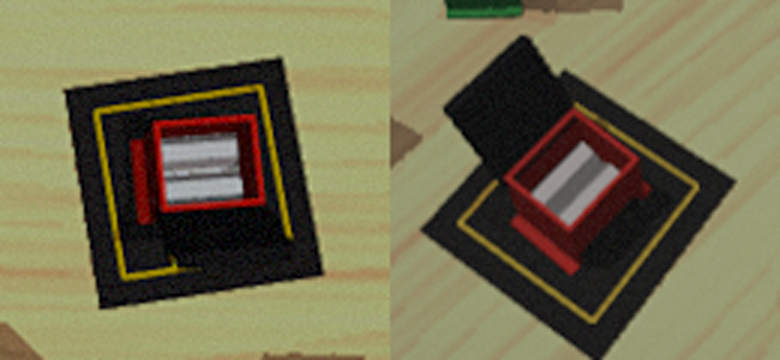

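The crop shows the red cup (left at about (210,165)) with two grey nuts inside and its handle towards the robot (image bottom). The colour, the mat and the nuts all fit.

The tool can't tilt, so I'll hold the handle by its two 90 mm-apart edges, closing along the cup's y.

apply_moves(
  commands=[
    [100,0.3,-0.7,0.1,0.3],
    [100,0.35,-0.9,0.0,0.3],
    [100,0.35,-0.9,0,0.33],
    [100,0.35,-0.9,0,0],
    [100,0.35,-0.9,0,0],
    [100,0.35,-0.9,0,0],
    [100,0.35,-0.9,0,0],
    [100,0.35,-0.9,0,0],
    [100,0.35,-0.9,0,0],
    [100,0.35,-0.9,0,0],
    [100,0.35,-0.9,0,0],
    [100,0.35,-0.9,0,0],
  ],
)

```text
clock: 1.65
position: [0.4794, -0.0565, 0.2328]
ee_rot: [-0.139, 3.138, 0.0]
force: [1.2, 0.7, -0.1]
width: 1.001
gripper_force: 0.0
```

apply_moves(
  commands=[
    [100,0.1,-0.7,0,0],
    [100,0.1,-0.7,0,0],
    [100,0.1,-0.7,0,0],
    [100,0.05,-0.5,-0.3,0],
    [100,0,0,0,0],
    [100,0,0,0,0],
  ],
)

```text
clock: 2.4
position: [0.4999, -0.21, 0.2146]
ee_rot: [0.139, -3.138, -0.001]
force: [1.1, 1.2, -0.6]
width: 0.999
gripper_force: 0.0
```

```bash
python3 - <<'E'
from h import *
s=observe();print(s["position"],s["ee_rot"])
im,d,W,p=grab("wrist","w1"); Z=W[...,2]
i=im.astype(int).max(2)
near=(np.abs(W[...,0]-.52)<.08)&(np.abs(W[...,1]+.25)<.09)
P=W[near&(i<60)&(Z>.08)&(Z<.17)]
r=cv2.minAreaRect((P[:,:2]*1000).astype(np.float32)); print(len(P),r)
m=P.mean(0);print(m,np.linalg.svd(P-m)[2][2],P[:,2].max())
T=P[P[:,2]>P[:,2].max()-.012];print(cv2.minAreaRect((T[:,:2]*1000).astype(np.float32)))
e=np.array([0.996,0.09]);n=np.array([-.09,.996]); c=(P[:,:2]-[.5765,-.2435])@n; print("y range in cup axes",np.percentile(c,[0,1,99,100]))
E
```

```text
[ 0.49994024 -0.21000152  0.21463805] [ 1.38926099e-01 -3.13796748e+00 -1.16169851e-03]
2604 ((514.2784423828125, -249.94183349609375), (54.859195709228516, 87.29981994628906), 4.218875408172607)
[ 0.50417643 -0.24610908  0.13932667] [0.80512033 0.08220161 0.58738757] 0.15614586021621454
((496.75238037109375, -250.3264923095703), (18.068016052246094, 85.77616882324219), 5.666135311126709)
y range in cup axes [-0.04452297 -0.04176123  0.04233745  0.04320225]
```

View pics/w1.png

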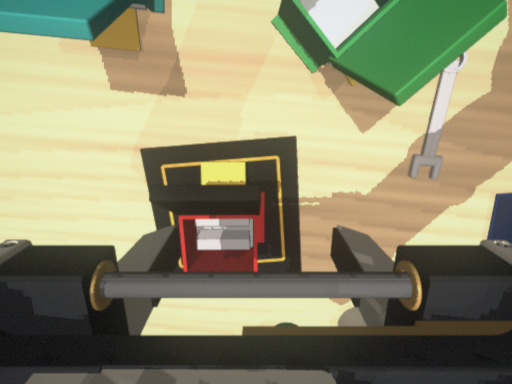

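The wrist view shows the handle's top edge at about (205,195), the tub at (220,235) and the finger tips at about (160,240) and (350,240). Next I'll centre over the handle and compare its edges with the finger pads in the same picture.

apply_moves(
  commands=[
    [100,0.2,-0.5,-0.3,0],
    [100,0.03,-0.16,-0.4,0],
    [100,0,0,0,0],
    [100,0,0,0,0],
  ],
)

```text
clock: 2.95
position: [0.5143, -0.2493, 0.1737]
ee_rot: [-0.141, 3.138, 0.001]
force: [-0.7, 0.6, -0.5]
width: 1.003
gripper_force: 0.0
```

```bash
python3 - <<'E'
from h import *
s=observe();print(s["position"],s["ee_rot"])
im,d,W,p=grab("wrist","w2")
Rw=R.from_rotvec(s["ee_rot"]).as_matrix()
T=(W-s["position"])@Rw   # tool coords
np.save("w2T.npy",T)
Z=W[...,2]
# handle edges per row
i=im.astype(int).max(2)
hm=(np.abs(T[...,1])<.075)&(Z>.105)&(Z<.165)&(W[...,0]<.53)&(W[...,0]>.45)
for r in range(100,384,8):
    c=np.flatnonzero(hm[r]&(i[r]<60))
    if len(c)>10:
        print(r,c[0],c[-1],T[r,c[0]].round(4),T[r,c[-1]].round(4))
# fingers
print("fingers")
fm=(np.abs(T[...,1])>.03)&(np.abs(T[...,1])<.08)&(T[...,2]>-.04)&(T[...,2]<.01)&(np.abs(T[...,0])<.025)
for r in range(150,384,8):
    l=np.flatnonzero(fm[r]&(T[r,:,1]<0));q=np.flatnonzero(fm[r]&(T[r,:,1]>0))
    if len(l)and len(q): print(r,l.min(),l.max(),T[r,l.max()].round(4),T[r,l.min()].round(4),q.min(),q.max(),T[r,q.min()].round(4),T[r,q.max()].round(4))
E
```

```text
[ 0.51433322 -0.24926857  0.17367052] [-1.40600548e-01  3.13756877e+00  6.41172909e-04]
188 191 322 [ 0.0256 -0.0432  0.0244] [0.0256 0.043  0.0243]
196 187 322 [ 0.021  -0.0456  0.0216] [0.0214 0.0424 0.0204]
204 187 323 [ 0.0162 -0.0454  0.0194] [0.0155 0.0437 0.0216]
212 196 313 [ 0.0002 -0.0455  0.0449] [-0.0014  0.0433  0.0488]
fingers
230 155 178 [ 0.0076 -0.0467 -0.0013] [ 0.0106 -0.058  -0.0076] 333 356 [ 0.0077  0.0452 -0.0014] [ 0.0106  0.0565 -0.0074]
238 140 179 [ 0.0021 -0.0467 -0.0009] [ 0.011  -0.0624 -0.0182] 332 371 [ 0.0017  0.0454 -0.    ] [ 0.0109  0.0611 -0.0178]
246 132 180 [-0.0042 -0.047   0.0009] [ 0.0105 -0.0636 -0.0259] 331 379 [-0.0039  0.0453  0.0004] [ 0.0105  0.0621 -0.0258]
254 124 180 [-0.0081 -0.0466 -0.0021] [ 0.0103 -0.0645 -0.0334] 331 387 [-0.0078  0.045  -0.0024] [ 0.0102  0.0631 -0.0331]
262 133 177 [-0.0093 -0.0467 -0.0091] [ 0.0097 -0.0578 -0.0396] 334 375 [-0.0098  0.0455 -0.0081] [ 0.0099  0.0548 -0.0397]
270 158 173 [-0.0086 -0.0465 -0.0183] [ 0.0051 -0.0467 -0.0392] 338 353 [-0.0088  0.0451 -0.0178] [ 0.0056  0.045  -0.0398]
```

View pics/w2.png

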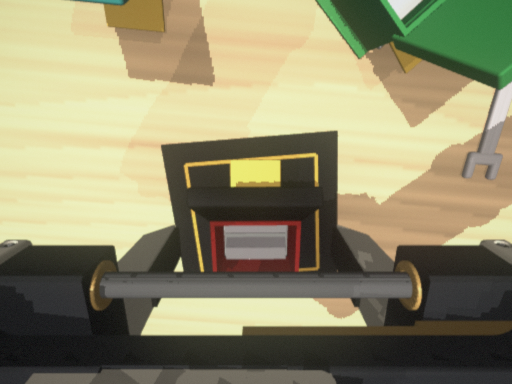

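The pads' midpoint is at tool y −0.7 mm and the handle's at −1.0 mm, and the yaw agrees. I'll lower slowly and watch the force.

apply_moves(
  commands=[
    [100,0,-0.006,-0.25,0],
    [100,0,0,-0.15,0],
    [100,0,0,-0.1,0],
    [100,0,0,-0.05,0],
    [100,0,0,-0.05,0],
    [100,0,0,0,0],
  ],
)

```text
clock: 3.75
position: [0.5138, -0.2508, 0.1367]
ee_rot: [0.138, -3.138, -0.0]
force: [-0.1, 0.7, 0.3]
width: 0.997
gripper_force: 0.3
```

apply_moves(
  commands=[
    [100,0,0,-0.05,0],
    [100,0,0,-0.05,0],
    [100,0,0,-0.05,0],
    [100,0,0,0,0],
  ],
)

```text
clock: 4.25
position: [0.5136, -0.2508, 0.1274]
ee_rot: [0.138, -3.138, -0.0]
force: [0.9, 0.6, -1.0]
width: 1.002
gripper_force: 0.4
```

```bash
python3 - <<'E'
from h import *
s=observe();print(s["position"],s["force"],s["ft_torque"],s["gripper_force"])
im,d,W,p=grab("wrist","w3"); s2=observe();print(s2["position"],s2["gripper_force"])
s=s2;T=(W-s["position"])@R.from_rotvec(s["ee_rot"]).as_matrix(); Z=W[...,2];i=im.astype(int).max(2)
hm=(np.abs(T[...,1])<.075)&(Z>.105)&(Z<.165)&(W[...,0]<.53)&(W[...,0]>.45)
for r in range(150,260,6):
    c=np.flatnonzero(hm[r]&(i[r]<60))
    if len(c)>10: print(r,c[0],c[-1],T[r,c[0]].round(4),T[r,c[-1]].round(4))
E
```

```text
[ 0.5135973  -0.25077738  0.12743412] [ 0.85799524  0.55766952 -1.03104957] [ 0.1151521   0.11784299 -0.01394542] 0.35644909366965294
[ 0.51364385 -0.25081028  0.12754654] 0.25654236786067486
216 171 344 [ 0.025  -0.0438 -0.021 ] [ 0.0249  0.0445 -0.0205]
222 170 345 [ 0.0227 -0.0439 -0.0231] [ 0.0222  0.0448 -0.022 ]
228 170 344 [ 0.0203 -0.0436 -0.0251] [ 0.02    0.0439 -0.0243]
234 169 345 [ 0.0173 -0.0441 -0.0258] [ 0.0176  0.044  -0.0262]
240 167 344 [ 0.0092 -0.0486 -0.0167] [ 0.0147  0.0435 -0.0272]
246 164 347 [ 0.0097 -0.0479 -0.0242] [ 0.009   0.0469 -0.0229]
252 160 351 [ 0.0088 -0.0486 -0.0288] [ 0.009   0.0471 -0.0289]
258 156 354 [ 0.0096 -0.0483 -0.0357] [ 0.0089  0.0468 -0.0344]
```

apply_moves(
  commands=[
    [100,0,0.007,-0.08,0],
    [100,0,0,-0.1,0],
    [100,0,0,-0.1,0],
    [100,0,0,-0.1,0],
    [100,0,0,-0.1,0],
    [100,0,0,0,0],
  ],
)

```text
clock: 5.05
position: [0.5135, -0.2502, 0.0984]
ee_rot: [0.138, -3.138, -0.001]
force: [-0.2, -0.1, -0.5]
width: 1.003
gripper_force: 0.0
```

Straddling without contact. Now close at full grip and lift a little.

apply_moves(
  commands=[
    [90,0,0,0,0],
    [80,0,0,0,0],
    [80,0,0,0,0],
    [80,0,0,0,0],
    [80,0,0,0.1,0],
    [80,0,0,0.2,0],
    [80,0,0,0.2,0],
    [80,0,0,0,0],
  ],
  newtons=60,
)

```text
clock: 6.05
position: [0.5147, -0.2508, 0.1305]
ee_rot: [-0.138, 3.136, -0.002]
force: [-0.2, 0.3, -6.1]
width: 0.97
gripper_force: 60.0
```

```bash
cat > tilt.py <<'E'
from h import *
import sys
s=observe();print(s["position"],s["force"],s["ft_torque"],s["width"],s["gripper_force"])
for n in("scene","top"):
    im,d,W,p=grab(n,sys.argv[1]+n); i=im.astype(int); r,g,b=i[...,0],i[...,1],i[...,2]
    near=np.hypot(*(W[...,:2]-s["position"][:2]).transpose(2,0,1))<.16
    red=(r>60)&(r>2*g)&(r>2*b)&near
    P=W[red]; 
    if len(P)<30: continue
    zt=np.percentile(P[:,2],98)
    P=W[red&(W[...,2]>zt-.05)]
    # rim: robust plane on highest points along local cells -> use front/side: fit plane to top edge
    Q=P[P[:,2]>zt-.025]
    for k in range(4):
        A=np.c_[Q[:,:2],np.ones(len(Q))]; c=np.linalg.lstsq(A,Q[:,2],rcond=None)[0]; Q=P[np.abs(np.c_[P[:,:2],np.ones(len(P))]@c-P[:,2])<.004]
    print(n,"rim plane slope",c[:2].round(3),len(Q),"rect",cv2.minAreaRect((Q[:,:2]*1000).astype(np.float32)),Q[:,2].mean())
E
python3 tilt.py l1; python3 -c "
import cv2,numpy as np
a=cv2.imread('pics/l1scene.png')[140:300,120:300];cv2.imwrite('pics/l1c.png',cv2.resize(a,None,fx=3,fy=3))"
```

```text
[ 0.51465698 -0.25084898  0.13046394] [-0.21324897  0.30909075 -6.08228338] [-0.01795179  0.30372372  0.03746885] 0.9696066265555632 59.97458338737488
scene rim plane slope [-0.005 -0.005] 241 rect ((577.727783203125, -243.09432983398438), (75.91497039794922, 85.17587280273438), 6.110256671905518) 0.11834790486879089
top rim plane slope [-0.061  0.078] 105 rect ((577.87744140625, -243.72763061523438), (75.78868103027344, 80.30538177490234), 6.003666400909424) 0.1157680093479454
```

View pics/l1c.png

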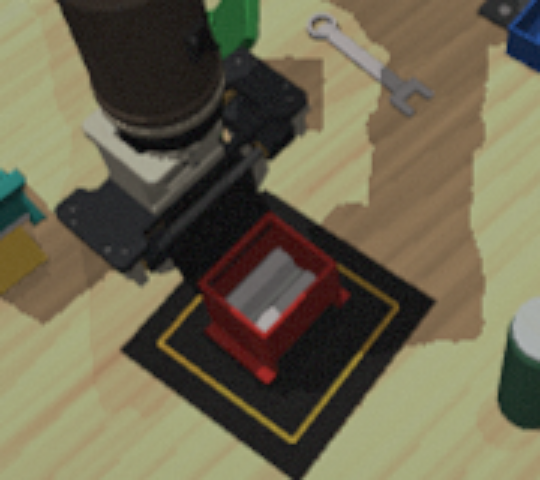

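The cup is lifted level (rim slope about 0.005) with both nuts in it. Now I'll carry it over to the station, high and smoothly.

apply_moves(
  commands=[
    [80,0,0,0.2,0],
    [80,0,0,0.4,0],
    [80,0,0,0.5,0],
    [80,0,0,0.5,0],
    [80,0,0.1,0.4,0.0],
    [80,0,0.3,0.2,0],
    [80,-0.04,0.5,0,0.02],
    [80,-0.05,0.6,0,0.02],
    [80,-0.05,0.6,0,0.02],
    [80,-0.05,0.6,0,0.02],
    [80,-0.05,0.6,0,0.02],
    [80,-0.05,0.6,0,0.02],
  ],
)

```text
clock: 7.65
position: [0.496, -0.0154, 0.2614]
ee_rot: [-0.232, 3.133, 0.0]
force: [1.1, 0.6, -6.1]
width: 0.977
gripper_force: 60.0
```

apply_moves(
  commands=[
    [80,-0.05,0.6,0,0.01],
    [80,-0.05,0.6,0,0],
    [80,-0.05,0.6,0,0],
    [80,-0.05,0.6,0,0],
    [80,-0.05,0.5,0,0],
    [80,0,0.4,0,0],
    [80,0,0.3,0,0],
    [80,0,0.2,0,0],
    [80,0,0.1,0,0],
    [80,0,0,0,0],
    [80,0,0,0,0],
  ],
)

```text
clock: 9.02
position: [0.4816, 0.2167, 0.2609]
ee_rot: [0.238, -3.132, 0.001]
force: [-0.3, 0.2, -6.6]
width: 0.977
gripper_force: 60.0
```

```bash
python3 tilt.py l2
```

```text
[0.48156069 0.21666107 0.26092551] [-0.28111241  0.21147215 -6.59267858] [0.02181385 0.32809764 0.0094655 ] 0.9766173645766179 59.97434914112091
scene rim plane slope [-0.068  0.021] 140 rect ((544.2717895507812, 226.66233825683594), (75.31488800048828, 86.67298889160156), 8.066632270812988) 0.247718176630211
top rim plane slope [0.177 0.304] 10 rect ((517.672607421875, 129.24008178710938), (42.05486297607422, 16.399070739746094), 36.45180130004883) 0.36177356380690673
```

apply_moves(
  commands=[
    [80,0.03,-0.17,0,0],
    [80,0,-0.17,0,0],
    [80,0,0,-0.15,0],
    [80,0,0,-0.15,0],
    [80,0,0,0,0],
    [80,0,0,0,0],
  ],
)

```text
clock: 9.88
position: [0.4831, 0.1975, 0.2428]
ee_rot: [0.241, -3.132, 0.0]
force: [0.1, -0.0, -6.1]
width: 0.977
gripper_force: 60.0
```

```bash
python3 tilt.py l3; python3 -c "
import cv2,numpy as np
a=cv2.imread('pics/l3scene.png')[30:230,220:420];cv2.imwrite('pics/l3c.png',cv2.resize(a,None,fx=3,fy=3))"
```

```text
[0.48314873 0.19753343 0.24284536] [ 0.07123054 -0.03254705 -6.05029532] [-0.04576111  0.2895221  -0.04764131] 0.9772854509650092 59.97464954853058
scene rim plane slope [-0.033  0.023] 173 rect ((546.1099853515625, 207.79364013671875), (76.43350219726562, 86.37699890136719), 10.993947982788086) 0.23056485446707245
top rim plane slope [-0.543 -0.054] 81 rect ((573.3759155273438, 210.16854858398438), (18.56623077392578, 83.21128845214844), 7.711470603942871) 0.22815157593978824
```

View pics/l3c.png

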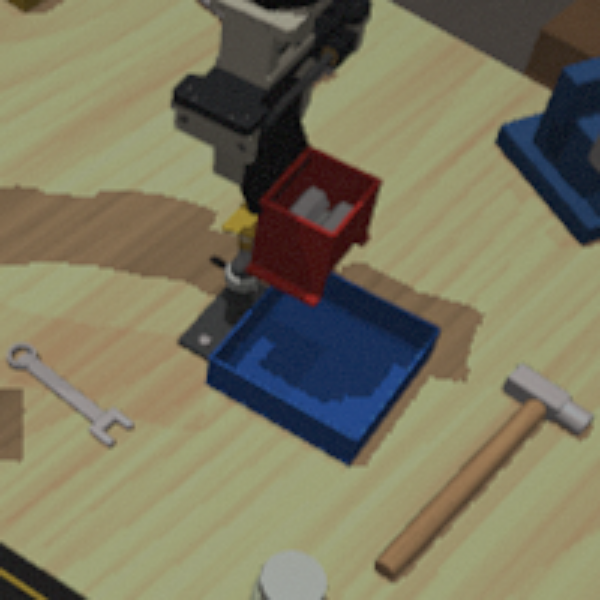

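The cup is upright over the bin with its yellow tab (about (240,220) in the crop) directly above the post. Its centre matches the target. Now I'll lower gently.

apply_moves(
  commands=[
    [80,0,0,-0.05,0],
    [80,0,0,-0.05,0],
    [80,0,0,-0.05,0],
    [80,0,0,-0.05,0],
    [80,0,0,-0.05,0],
    [80,0,0,-0.05,0],
    [80,0,0,0,0],
  ],
)

```text
clock: 10.85
position: [0.483, 0.1971, 0.2247]
ee_rot: [0.24, -3.132, 0.0]
force: [0.5, -0.8, -6.1]
width: 0.98
gripper_force: 60.0
```

apply_moves(
  commands=[
    [80,0,0,-0.05,0],
    [80,0,0,-0.05,0],
    [80,0,0,0,0],
  ],
)

```text
clock: 11.22
position: [0.483, 0.1971, 0.2186]
ee_rot: [0.24, -3.132, 0.0]
force: [0.4, 0.3, -6.4]
width: 0.98
gripper_force: 60.0
```

apply_moves(
  commands=[
    [80,0,0,-0.05,0],
    [80,0,0,-0.05,0],
    [80,0,0,0,0],
  ],
)

```text
clock: 11.6
position: [0.4838, 0.1973, 0.2131]
ee_rot: [-0.24, 3.131, 0.001]
force: [1.6, -0.5, -2.8]
width: 0.973
gripper_force: 60.0
```

apply_moves(
  commands=[
    [80,0,0,-0.07,0],
    [80,0,0,-0.07,0],
    [80,0,0,-0.07,0],
  ],
)

```text
clock: 11.98
position: [0.4837, 0.1974, 0.2005]
ee_rot: [-0.24, 3.131, 0.001]
force: [2.1, 0.5, 1.3]
width: 0.977
gripper_force: 60.0
```

apply_moves(
  commands=[
    [80,0,0,-0.07,0],
    [80,0,0,-0.07,0],
    [80,0,0,0,0],
  ],
)

```text
clock: 12.35
position: [0.484, 0.1978, 0.1926]
ee_rot: [-0.241, 3.13, 0.002]
force: [1.3, 0.8, 9.6]
width: 0.976
gripper_force: 60.0
```

apply_moves(
  commands=[
    [80,0,0,-0.07,0],
    [80,0,0,-0.07,0],
    [80,0,0,0,0],
  ],
)

```text
clock: 12.72
position: [0.4851, 0.1981, 0.1844]
ee_rot: [-0.24, 3.128, 0.003]
force: [5.2, 1.0, 5.8]
width: 0.977
gripper_force: 60.0
```

```bash
python3 tilt.py l4; python3 -c "
import cv2,numpy as np
a=cv2.imread('pics/l4scene.png')[30:230,220:420];cv2.imwrite('pics/l4c.png',cv2.resize(a,None,fx=3,fy=3))"
```

```text
[0.48505119 0.19810606 0.18442374] [5.24928143 0.97069158 5.82976135] [ 0.34563776 -1.43127882 -0.05080512] 0.9774702210547918 59.97968137264252
scene rim plane slope [-0.029  0.04 ] 141 rect ((547.7230834960938, 208.64532470703125), (76.4907455444336, 84.12020874023438), 8.554375648498535) 0.1725854981082444
top rim plane slope [-6.9   -0.194] 4 rect ((527.7081909179688, 141.841064453125), (0.8746199011802673, 61.602928161621094), 14.080850601196289) 0.31578245217571466
```

View pics/l4c.png

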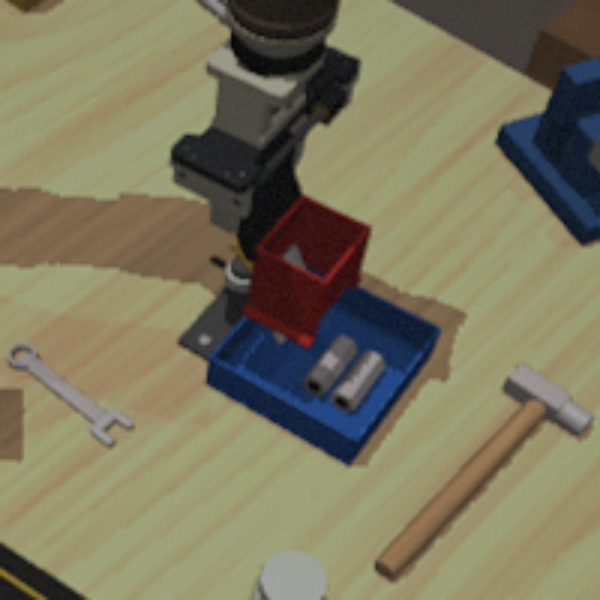

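Both nuts lie in the bin at crop positions (328,365) and (360,380), and the flap is wide open (about 0.8 rad from 29 mm of travel). Lift off and carry the cup back.

apply_moves(
  commands=[
    [80,0,0,0.1,0],
    [80,0,0,0.15,0],
    [80,0,0,0.2,0],
    [80,0,0,0.25,0],
    [80,0,0,0.3,0],
    [80,0,0,0.3,0],
    [80,0,-0.2,0,0],
    [80,0.04,-0.4,0,0],
    [80,0.04,-0.6,0,0],
    [80,0.04,-0.6,0,0],
    [80,0.04,-0.6,0,0],
    [80,0.04,-0.6,0,0],
  ],
)

```text
clock: 14.32
position: [0.4935, 0.0151, 0.2601]
ee_rot: [0.239, -3.129, 0.0]
force: [-0.3, 0.3, -3.2]
width: 0.973
gripper_force: 60.0
```

apply_moves(
  commands=[
    [80,0.04,-0.6,0,0],
    [80,0.04,-0.6,0,0],
    [80,0.04,-0.6,0,0],
    [80,0.04,-0.6,0,0],
    [80,0.04,-0.6,0,0],
    [80,0.04,-0.5,0,0],
    [80,0,-0.4,-0.2,0],
    [80,0,-0.3,-0.4,0],
    [80,0,-0.1,-0.5,0],
    [80,0,0,-0.4,0],
    [80,0,0,-0.1,0],
    [80,0,0,0,0],
  ],
)

```text
clock: 15.82
position: [0.5088, -0.2408, 0.1652]
ee_rot: [0.24, -3.131, -0.001]
force: [0.8, -0.1, -3.1]
width: 0.973
gripper_force: 60.0
```

```bash
python3 tilt.py l5
```

```text
[ 0.50877062 -0.24079327  0.16515353] [ 0.79749274 -0.09367198 -3.11290067] [-0.00297368  0.16977762  0.02271171] 0.9733257955301475 59.97515559196472
scene rim plane slope [-0.008 -0.016] 248 rect ((571.5536499023438, -229.35629272460938), (76.90631866455078, 84.24208068847656), 9.755330085754395) 0.15280690402650587
top rim plane slope [-0.047  0.116] 99 rect ((572.1199340820312, -230.2137908935547), (76.35486602783203, 80.5471420288086), 8.61095142364502) 0.15271315694013837
```

apply_moves(
  commands=[
    [80,0.04,-0.12,-0.2,0],
    [80,0,-0.12,-0.3,0],
    [80,0,0,-0.3,0],
    [80,0,0,-0.15,0],
    [80,0,0,-0.05,0],
    [80,0,0,-0.04,0],
    [80,0,0,-0.03,0],
    [80,0,0,0,0],
  ],
)

```text
clock: 16.92
position: [0.5122, -0.2552, 0.1016]
ee_rot: [-0.241, 3.132, -0.0]
force: [-0.7, 0.8, -2.8]
width: 0.977
gripper_force: 60.0
```

apply_moves(
  commands=[
    [80,0,0,-0.03,0],
    [80,0,0,-0.02,0],
    [80,0,0,0,0],
  ],
)

```text
clock: 17.3
position: [0.512, -0.2552, 0.0986]
ee_rot: [-0.24, 3.132, 0.0]
force: [-1.2, 0.5, 2.0]
width: 0.976
gripper_force: 60.0
```

apply_moves(
  commands=[
    [100,0,0,0,0],
    [100,0,0,0,0],
    [100,0,0,0,0],
    [100,0,0,0.05,0],
    [100,0,0,0.1,0],
    [100,0,0,0.1,0],
    [100,0,0,0.15,0],
    [100,0,0,0,0],
  ],
)

```text
clock: 18.3
position: [0.5126, -0.2555, 0.1233]
ee_rot: [-0.24, 3.131, -0.001]
force: [0.8, -0.7, -0.2]
width: 0.998
gripper_force: 0.0
```

```bash
python3 tilt.py l6
```

```text
[ 0.51255244 -0.25547262  0.12334845] [ 0.78468968 -0.67591942 -0.1712933 ] [ 0.04516992 -0.00335505 -0.01349475] 0.9976267805273908 0.0
scene rim plane slope [-0.004  0.001] 231 rect ((574.8981323242188, -243.17111206054688), (76.07246398925781, 85.37554168701172), 9.311907768249512) 0.08643409626001211
top rim plane slope [0. 0.] 0 rect ((0.0, 0.0), (0.0, 0.0), 0.0) nantilt.py:16: RuntimeWarning: Mean of empty slice.
  print(n,"rim plane slope",c[:2].round(3),len(Q),"rect",cv2.minAreaRect((Q[:,:2]*1000).astype(np.float32)),Q[:,2].mean())
  ret = ret.dtype.type(ret / rcount)
```

Cup released, standing level at the mat's centre. Retreat upward.

apply_moves(
  commands=[
    [100,0,0,0.15,0],
    [100,0,0,0.3,0],
    [100,0,0,0.6,0],
    [100,0,0,0.8,0],
    [100,-0.5,0,0.5,0],
    [100,-0.7,0.5,0,0],
    [100,0,0.8,0,0],
    [100,0,0.8,0,0],
    [100,0,0,0,0],
    [100,0,0,0,0],
  ],
)

```text
clock: 19.65
position: [0.44, -0.1297, 0.2637]
ee_rot: [-0.24, 3.132, -0.001]
force: [-0.9, -0.1, -0.3]
width: 0.999
gripper_force: 0.0
```

```bash
python3 - <<'E'
from h import *
im,d,W,p=grab("scene","f")
s=np.load("scene0.npz")
a=cv2.imread("pics/f.png");cv2.imwrite("pics/f2.png",a[90:310,130:430].repeat(2,0).repeat(2,1))
i=im.astype(int);r,g,b=i[...,0],i[...,1],i[...,2];near=np.hypot(W[...,0]-.574,W[...,1]+.245)<.13
P=W[(r>60)&(r>2*g)&(r>2*b)&near&(W[...,2]>.08)];print(len(P),cv2.minAreaRect((P[:,:2]*1000).astype(np.float32)),P[:,2].mean())
E
```

```text
268 ((574.6016235351562, -243.39190673828125), (77.60955047607422, 84.94261932373047), 9.386434555053711) 0.08647198869596937
```

View pics/f2.png

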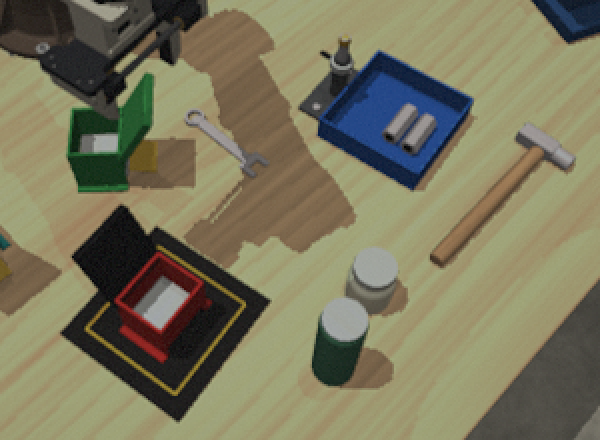

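The final view shows the cup upright and closed on the mat at (160,300), the nuts in the bin at (400,122) and (420,133), and the bystanders where they were.

```bash
python3 -c "
from cell import arm
print(arm.sign_off())"
```

```text
the job is handed in; nothing more can be done
None
```

I handed the job in at about 20 s: both nuts are in the bin, and the empty cup stands upright and shut within about 2 mm of the mat's centre. I held the handle by its side edges instead of across its thickness, because the moves cannot tilt the tool.

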